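# Find the free flap of the dust box and push it open

## Robot

A 6-joint arm with a two-finger parallel gripper is mounted at the origin on a cart in front of the work surface, level with it; the furniture and walls round the work are solid. World frame = base frame: x ahead of the robot, y to its left, z up, the work surface at z = 0. Lengths are in m, angles in rad, forces in N, time in s.
With the tool pointing down it reaches from about 0.375 to 0.9 m from the base axis. Payload 3.1 kg.
Tool frame: the origin (TCP) lies at the very end of the fingers, on their centre line; the grasp point (between the pads) lies 19 mm behind it; z points along the fingers, y is the line along which they close (so a half turn about z gives the same grasp; the last joint's range is limited). The gripper opens to 85 mm and grips with 20 to 120 N. Pads are 22 mm wide; open, the fingers measure 114 mm over their backs; the gripper's body (76 mm by 85 mm) begins 54 mm behind the grasp point. The pads swing forward as they close: fully open they stand 13 mm farther back than shut.
Start: joints at [1.069, 0.527, 1.433, -0, 1.181, -0.178], TCP at [0.198, 0.593, 0.231] pointing down, gripper open.
Joint ranges: [-3.08, 3.08], [-0.75, 2.2], [0.22, 2.44], [-1.43, 4.57], [0, 2.65], [-2.85, 2.85]. Speed limits (rad/s): [2.79, 2.79, 3.14, 3.14, 3.14, 3.14].

## Interface

Orientations are given as a unit quaternion [x, y, z, w].
In Python, from station import sense, snapshot, camera_params, sign_off gives the robot as it stands.
- The arm moves only by the shell command python3 -m handwheel 'ROWS' [OPENING] [FORCE]. ROWS is JSON, a list that holds one entry, the list of rows, each a list of 4 numbers: the shift along the tool's x, y, z in units of 25 mm (1.0 is 25 mm), then the turn about the tool's z in units of 6 degrees (1.0 is 6 degrees). A call has 1 to 20 rows; each row shifts and turns the commanded pose from where the row before left it, along the tool's axes as they then stand; what a row does not reach is not made up. A row lasts 1/8 s, in which the tool goes at most 62.5 mm and 10.7 degrees, less where a joint would pass 70% of its speed; a pose out of reach is approached as far as the arm can. A call is refused whole if a number of a shift passes 1 or a number of a turn 1, either way. A call with a gripper value outside its range is refused whole. OPENING is the finger opening in mm, from 0 to 85.4, set as the call begins (- or left out, the last holds). The fingers move at their own pace and stop on an object; FORCE is the grip in N (left out, the last holds). Time passes only in rows, so rows that do not move let the fingers close. It gives the time, the measured TCP pose, the force, the opening and the grip force at its end, in the units of the state.
- sense(): the state, without advancing time (a new reading comes with each control period).
- snapshot(name): name is "scene" or "top"; returns (picture, depth): 400x640x3 uint8, red, green, blue; 400x640 float32, m along the optical axis (not along the pixel's ray), 0 where there is no reading.
- camera_params(name): a dict with "mtx" (3x3 intrinsics, pixels), "extrinsics" (4x4, takes a point from camera to world coordinates). Camera axes: x right, y up, looking along -z (the intrinsics and any distortion apply to the point x, -y, -z); pixel columns grow to the right and rows downward; lengths in m; the calibration is good to about 2 mm. A picture is of the moment at which its call begins. camera_params takes no time and is no camera call.
- sign_off(): hands the job in; it is judged then, once.
The state is a dict: "t": time; "q": joint angles; "qd": joint speeds; "tau": joint torques, N m; "tcp_pos": TCP position; "tool_rot": TCP orientation; "force": force on the tool from outside, world axes, zero at the start; "ft_torque": the same for the moment, N m; "finger_gap": opening from 0.0 (shut) to 1.0 (fully open); "gripper_force": force on a finger pad.
Only numpy, scipy, OpenCV 4.12 (cv2) and the standard library are available. Lean on these libraries where they do the work, as an engineer would, in place of code of your own. Each camera call takes 0.05 s, during which the arm holds its last target. There are 200 camera calls.

## Task

The dust-collection box on the bench has four identical white flaps, of which three are packed shut from beneath and one is free to rock. Press the flaps gently at their yellow dots, one after another, to find the one that gives, then push that one down fully open with the fingertips and leave it open. Nothing is to be picked up: leave the tin and the sanding block beside the box and the dividers on top of it where they are.

Things in the scene. Friction and masses are not known exactly. Their poses are not given: they have to be found in the camera images.
- dust_box: low fixed plywood box, grey top sheet, 190 (x) x 430 (y) x 83 mm high, yaw within 0.3. Origin: on its underside at bench height, below the middle of the row of flaps; x points away from the robot, y along the row to the left. It reaches 73 mm from the origin towards the robot, 117 mm away from it (plus a 35 mm black hose spigot low on the far wall). Flap openings 108 x 84 mm.
- flap_a_press (a point): yellow dot, 18 mm wide, where to press one of the four identical white flaps (100 x 80 x 12 mm, 100 mm apart along the box's y, tops flush with the box top, 83 mm above the bench). On the flap's top face, mid-width, on its long near part: 45 mm from the hinge line, 20 mm from the near edge. The hinge line lies along the box's y, 35 mm from the far edge, between brass plates. Moves with the flap.
- flap_a (a joint): tilt of that flap, rad: 0 flush, positive = near part down into the empty box; stop at 0.8. Every flap's face is springy (sinks 1 mm per 4 N, 6 mm at most). Three are packed shut (tilt under 0.02); one, a different one each time, tilts under 2 to 4 N at the dot and stays where it is left. Tips pushed straight down at the dot to 38 mm below the box top tilt it 0.7 to 0.8.
- flap_b_press (a point): yellow dot, 18 mm wide, where to press one of the four identical white flaps (100 x 80 x 12 mm, 100 mm apart along the box's y, tops flush with the box top, 83 mm above the bench). On the flap's top face, mid-width, on its long near part: 45 mm from the hinge line, 20 mm from the near edge. The hinge line lies along the box's y, 35 mm from the far edge, between brass plates. Moves with the flap.
- flap_b (a joint): tilt of that flap, rad: 0 flush, positive = near part down into the empty box; stop at 0.8. Every flap's face is springy (sinks 1 mm per 4 N, 6 mm at most). Three are packed shut (tilt under 0.02); one, a different one each time, tilts under 2 to 4 N at the dot and stays where it is left. Tips pushed straight down at the dot to 38 mm below the box top tilt it 0.7 to 0.8.
- flap_c_press (a point): yellow dot, 18 mm wide, where to press one of the four identical white flaps (100 x 80 x 12 mm, 100 mm apart along the box's y, tops flush with the box top, 83 mm above the bench). On the flap's top face, mid-width, on its long near part: 45 mm from the hinge line, 20 mm from the near edge. The hinge line lies along the box's y, 35 mm from the far edge, between brass plates. Moves with the flap.
- flap_c (a joint): tilt of that flap, rad: 0 flush, positive = near part down into the empty box; stop at 0.8. Every flap's face is springy (sinks 1 mm per 4 N, 6 mm at most). Three are packed shut (tilt under 0.02); one, a different one each time, tilts under 2 to 4 N at the dot and stays where it is left. Tips pushed straight down at the dot to 38 mm below the box top tilt it 0.7 to 0.8.
- flap_d_press (a point): yellow dot, 18 mm wide, where to press one of the four identical white flaps (100 x 80 x 12 mm, 100 mm apart along the box's y, tops flush with the box top, 83 mm above the bench). On the flap's top face, mid-width, on its long near part: 45 mm from the hinge line, 20 mm from the near edge. The hinge line lies along the box's y, 35 mm from the far edge, between brass plates. Moves with the flap.
- flap_d (a joint): tilt of that flap, rad: 0 flush, positive = near part down into the empty box; stop at 0.8. Every flap's face is springy (sinks 1 mm per 4 N, 6 mm at most). Three are packed shut (tilt under 0.02); one, a different one each time, tilts under 2 to 4 N at the dot and stays where it is left. Tips pushed straight down at the dot to 38 mm below the box top tilt it 0.7 to 0.8.
- stain_tin: dark brown round tin, 56 mm across, 63 mm high, standing on the bench just left of the box; origin at the centre of its underside. To be left alone.
- sanding_block: cork-brown sanding block 62 x 105 x 31 mm on the bench just right of the box; origin at the centre of its underside. To be left alone.
- dividers: grey steel dividers, 48 x 159 x 10 mm, lying on the far margin of the box's top, behind the flaps; origin at the centre of the underside. To be left alone.

How it is judged:
On the way:
1. the free flap has been found: it rocks while the fingers press on the box (contact force between the fingers and dust_box above 0.3 N and value of joint any of flap_a, flap_b, flap_c, flap_d above 0.05 rad), for 0.05 s.
At the end, for the whole second after the job is handed in: one flap stands open by more than 0.6 rad (its stop is at 0.8) and all flaps are at rest; tin, sanding block and dividers are within 20 mm of where they were (value of joint any of flap_a, flap_b, flap_c, flap_d above 0.6 rad and velocity of joint flap_a between -0.05 and 0.05 rad/s and velocity of joint flap_b between -0.05 and 0.05 rad/s and velocity of joint flap_c between -0.05 and 0.05 rad/s and velocity of joint flap_d between -0.05 and 0.05 rad/s and distance of each of stain_tin, sanding_block, dividers from where it was at the start of the episode below 0.02 m); the robot touches nothing.
It fails at once if the tin, the sanding block or the dividers are lifted or shifted by more than 20 mm (distance of any of stain_tin, sanding_block, dividers from where it was at the start of the episode above 0.02 m).
It fails at once if the fingers or the arm bear on the box or a flap with more than 60 N (contact force between any of the fingers, the arm and dust_box above 60 N).
It also fails if it takes over 42 s, if anything falls off the work surface, if the arm or the gripper's body presses on something with over 40 N, if the wrist force passes 120 N, or if a joint passes its speed limit or range.

## Working session

There is one attempt and no reset: what is moved stays moved. The work goes in short steps, Python scripts to look and compute and a shell command to move; the robot and the scene stay as the last step left them, time stands still between calls to the robot, and variables do not carry over. Pictures are saved under pics/ and viewed, at most 10 in all, crops included, and the job is handed in when it is done.

```bash
mkdir -p pics
python3 - <<'E'
from station import *
import cv2,numpy as np
print(sense())
for n in("scene","top"):
    p,d=snapshot(n);cv2.imwrite(f"pics/{n}0.png",p[:,:,::-1]);np.save(f"{n}_d.npy",d);c=camera_params(n);print(n,c)
E
```

```text
{'t': 0.0, 'q': array([ 1.06948743e+00,  5.28486696e-01,  1.43392594e+00,  1.44085797e-06,
        1.18140927e+00, -1.78501936e-01]), 'qd': array([ 3.98235688e-04, -3.46525389e-04, -4.10519176e-04, -1.32184679e-05,
        1.06835773e-03,  6.44636856e-04]), 'tau': array([-2.79365968e-04, -4.42348802e+01, -1.78026026e+01, -2.19337066e-04,
        8.40257853e-03,  1.44293938e-05]), 'tcp_pos': array([0.19788372, 0.59207426, 0.2303135 ]), 'tool_rot': array([ 1.60703776e-01,  9.87002054e-01, -1.05063223e-03, -3.72242185e-04]), 'force': array([-0.7920097 ,  0.07493038, -0.08636227]), 'ft_torque': array([-0.024447  , -0.00089105, -0.04369151]), 'gripper_force': 0.0, 'finger_gap': 0.9994844124188279}
scene {'mtx': array([[387.33720246,   0.        , 321.91589902],
       [  0.        , 387.33720246, 198.98586617],
       [  0.        ,   0.        ,   1.        ]]), 'extrinsics': array([[ 0.78354159,  0.3227688 , -0.53092643,  0.09275573],
       [-0.62100124,  0.43499194, -0.6520272 , -0.59403338],
       [ 0.02049468,  0.8405964 ,  0.5412741 ,  0.59582896],
       [ 0.        ,  0.        ,  0.        ,  1.        ]])}
top {'mtx': array([[402.45700577,   0.        , 322.24699229],
       [  0.        , 402.45700577, 198.54248386],
       [  0.        ,   0.        ,   1.        ]]), 'extrinsics': array([[ 0.01057953,  0.99747652, -0.07020441,  0.50238273],
       [-0.99978948,  0.01178615,  0.01679528,  0.02640193],
       [ 0.01758034,  0.07001194,  0.99739123,  1.05390231],
       [ 0.        ,  0.        ,  0.        ,  1.        ]])}
```

View pics/top0.png

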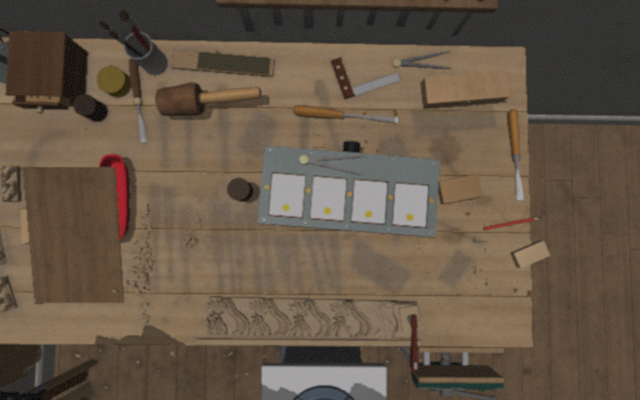

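View pics/scene0.png

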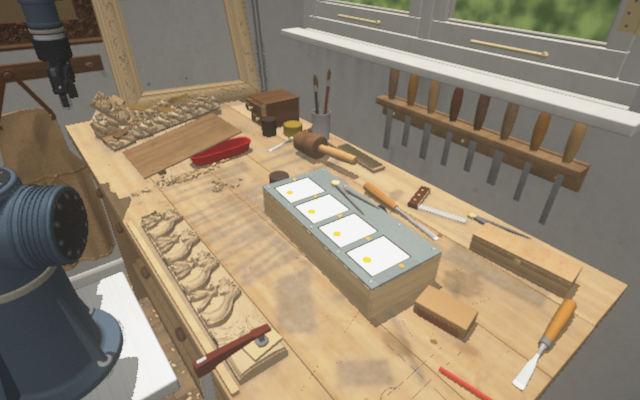

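```bash
cat > h.py <<'E'
from station import *
import cv2,numpy as np
from scipy.spatial.transform import Rotation as R
def ray(n,u,v):
    c=camera_params(n);k=c["mtx"];E=c["extrinsics"]
    d=np.array([(u-k[0,2])/k[0,0],-(v-k[1,2])/k[1,1],-1.]);return E[:3,3],E[:3,:3]@d
def blobs(n,bgr):
    h=cv2.cvtColor(bgr,cv2.COLOR_BGR2HSV);m=cv2.inRange(h,(20,120,100),(35,255,255))
    N,_,s,c=cv2.connectedComponentsWithStats(m);return [(c[i],s[i,4]) for i in range(1,N) if s[i,4]>8]
E
python3 - <<'E'
from h import *
for n in("scene","top"):
    d=np.load(n+"_d.npy")
    for (u,v),a in blobs(n,cv2.imread(f"pics/{n}0.png")):
        o,r=ray(n,u,v);z=d[int(round(v)),int(round(u))]
        print(n,round(u,1),round(v,1),a,"depth pt",(o+r*z).round(4),"at z=.083",(o+r*(.083-o[2])/r[2]).round(4))
E
```

```text
scene 291.3 127.1 229 depth pt [0.8503 0.5257 0.0416] at z=.083 [0.7938 0.4421 0.083 ]
scene 289.5 192.0 14 depth pt [0.5484 0.0944 0.0854] at z=.083 [0.5505 0.0976 0.083 ]
scene 311.0 211.0 17 depth pt [ 0.5417 -0.0036  0.0847] at z=.083 [ 0.5432 -0.0016  0.083 ]
scene 336.7 233.3 23 depth pt [ 0.5375 -0.1011  0.0817] at z=.083 [ 0.5364 -0.1023  0.083 ]
scene 367.7 238.1 9 depth pt [ 0.5765 -0.1562  0.0851] at z=.083 [ 0.5785 -0.1544  0.083 ]
scene 366.3 259.2 32 depth pt [ 0.5303 -0.2005  0.0823] at z=.083 [ 0.5297 -0.201   0.083 ]
scene 400.8 265.4 13 depth pt [ 0.5711 -0.2545  0.0829] at z=.083 [ 0.571  -0.2546  0.083 ]
top 110.1 78.7 533 depth pt [0.8739 0.5541 0.0415] at z=.083 [0.8587 0.5325 0.083 ]
top 266.7 186.9 9 depth pt [0.5973 0.1447 0.0835] at z=.083 [0.5974 0.1447 0.083 ]
top 307.7 190.1 9 depth pt [0.5906 0.0455 0.085 ] at z=.083 [0.5908 0.0456 0.083 ]
top 285.7 207.0 24 depth pt [0.5492 0.0979 0.0839] at z=.083 [0.5492 0.098  0.083 ]
top 327.0 210.5 26 depth pt [ 0.5418 -0.0017  0.0848] at z=.083 [ 0.5419 -0.0017  0.083 ]
top 368.2 213.5 28 depth pt [ 0.5357 -0.1012  0.0852] at z=.083 [ 0.5358 -0.1015  0.083 ]
top 409.5 217.0 26 depth pt [ 0.5284 -0.2011  0.0851] at z=.083 [ 0.5284 -0.2016  0.083 ]
```

The top view shows the four dots at (286,207), (327,210), (368,213) and (409,217). The tin is at (240,190), the block at (460,189), and the dividers are behind the flaps at (330,162). The scene view agrees, with the tops at z ≈ 0.083–0.085 and the box yaw at about -0.07. I'll move above the left dot with the fingers shut.

```bash
python3 -m handwheel '[[[0,0,0,-0.8],[0,0,0,-0.8],[0,0,0,-0.8],[-1,-1,0,0],[-1,-1,0,0],[-1,-1,0,0],[-1,-1,0,0],[-1,-1,0,0],[-1,-1,0,0],[-1,-1,0,0],[-1,-1,0,0],[-1,-1,0,0],[-1,-1,0,0],[-1,-1,0,0],[-1,-1,0,0],[-1,-1,0,0],[-1,-1,0,0],[-1,-1,0,0],[0,-1,0,0],[0,-1,0,0]]]' 0
cat > go.py <<'E'
from h import *
D=np.array([[.5495,.098],[.542,-.0017],[.536,-.1015],[.529,-.2013]])
s=sense();M=R.from_quat(s["tool_rot"]).as_matrix()
print(s["t"],s["tcp_pos"].round(4),"F",s["force"].round(2),"gap",s["finger_gap"],"ytool deg",np.degrees(np.arctan2(M[1,1],M[0,1])).round(2),"ztool",M[:,2].round(4))
for p in D:print((M.T@(np.r_[p,.085]-s["tcp_pos"])/.025).round(2))
E
python3 go.py
```

```text
t: 2.6
tcp_pos: [0.5418, 0.141, 0.2307]
tool_rot: [0.036, 0.999, -0.0, -0.001]
force: [-0.5, -0.0, -0.6]
finger_gap: -0.004
gripper_force: 0.0
2.6 [0.5418 0.141  0.2307] F [-0.49 -0.02 -0.62] gap -0.003647153433321023 ytool deg 85.89 ztool [-0.0012 -0.     -1.    ]
[-0.44 -1.69  5.83]
[-0.43 -5.69  5.83]
[-0.47 -9.69  5.83]
[ -0.48 -13.69   5.83]
```

```bash
python3 -m handwheel '[[[-0.44,-0.85,0.6,0],[0,-0.84,0.8,0],[0,0,1,0],[0,0,1,0],[0,0,1,0],[0,0,0.8,0],[0,0,0.3,0],[0,0,0,0],[0,0,0,0]]]' 0; python3 go.py
```

```text
t: 3.72
tcp_pos: [0.5505, 0.0991, 0.0945]
tool_rot: [0.036, 0.999, 0.0, 0.001]
force: [-0.6, 0.2, 0.0]
finger_gap: 0.001
gripper_force: 0.0
3.725 [0.5505 0.0991 0.0945] F [-0.65  0.16  0.  ] gap 0.0007694728118323608 ytool deg 85.91 ztool [ 0.0015 -0.     -1.    ]
[ 0.04 -0.05  0.38]
[ 0.05 -4.05  0.38]
[ 0.01 -8.05  0.38]
[  0.   -12.05   0.38]
```

```bash
python3 -m handwheel '[[[0,0,0.2,0],[0,0,0.16,0],[0,0,0.1,0],[0,0,0.1,0],[0,0,0.04,0],[0,0,0,0]]]'; python3 go.py
```

```text
t: 4.47
tcp_pos: [0.5498, 0.0991, 0.08]
tool_rot: [0.036, 0.999, -0.0, 0.0]
force: [-3.4, -0.1, 10.2]
finger_gap: -0.0
gripper_force: 5.1
4.475 [0.5498 0.0991 0.08  ] F [-3.4  -0.11 10.23] gap -0.0002450415273977653 ytool deg 85.92 ztool [ 1.e-04 -1.e-04 -1.e+00]
[ 0.01 -0.04 -0.2 ]
[ 0.02 -4.04 -0.2 ]
[-0.02 -8.04 -0.2 ]
[ -0.03 -12.04  -0.2 ]
```

The force of 10 N at 3 mm deep means this flap is packed. On to the next.

```bash
python3 -m handwheel '[[[0,0,-0.8,0],[0,-1,0,0],[0,-1,0,0],[0,-1,0,0],[0,-1,0,0],[0,0,0,0],[0,0,0.4,0],[0,0,0.2,0],[0,0,0.1,0],[0,0,0.1,0],[0,0,0,0]]]'; python3 go.py
```

```text
t: 5.85
tcp_pos: [0.5422, 0.0003, 0.0797]
tool_rot: [0.035, 0.999, 0.0, -0.001]
force: [-2.6, 1.7, 11.5]
finger_gap: 0.005
gripper_force: 5.6
5.85 [5.422e-01 3.000e-04 7.970e-02] F [-2.55  1.72 11.49] gap 0.0047745591224297905 ytool deg 85.96 ztool [-1.e-03  5.e-04 -1.e+00]
[-0.02  3.92 -0.21]
[ 0.   -0.08 -0.21]
[-0.04 -4.08 -0.21]
[-0.04 -8.08 -0.21]
```

Packed. Third flap:

```bash
python3 -m handwheel '[[[0,0,-0.8,0],[0,-1,0,0],[0,-1,0,0],[0,-1,0,0],[0,-1,0,0],[0,-0.06,0,0],[0,0,0.4,0],[0,0,0.2,0],[0,0,0.1,0],[0,0,0.1,0],[0,0,0,0]]]'; python3 go.py
```

```text
t: 7.22
tcp_pos: [0.5354, -0.1016, 0.0787]
tool_rot: [0.036, 0.999, 0.0, -0.0]
force: [0.5, 0.1, 1.6]
finger_gap: 0.002
gripper_force: 0.4
7.225 [ 0.5354 -0.1016  0.0787] F [0.46 0.12 1.56] gap 0.001950136908221422 ytool deg 85.93 ztool [-3.e-04  2.e-04 -1.e+00]
[ 0.    8.   -0.25]
[ 0.02  4.   -0.25]
[-0.03  0.   -0.25]
[-0.03 -4.   -0.25]
```

This one gives: 1.6 N at 4.5 mm. I'll push it down to 38 mm below the top.

```bash
python3 -m handwheel '[[[0,0,0.15,0],[0,0,0.15,0],[0,0,0.15,0],[0,0,0.15,0],[0,0,0.15,0],[0,0,0.15,0],[0,0,0.15,0],[0,0,0.15,0],[0,0,0.15,0],[0,0,0,0],[0,0,0,0]]]'; python3 go.py
```

```text
t: 8.6
tcp_pos: [0.5349, -0.1017, 0.0448]
tool_rot: [0.036, 0.999, 0.0, -0.001]
force: [-1.6, 0.6, 0.7]
finger_gap: 0.003
gripper_force: 0.5
8.6 [ 0.5349 -0.1017  0.0448] F [-1.56  0.56  0.67] gap 0.002581383735034863 ytool deg 85.91 ztool [-1.4e-03  5.0e-04 -1.0e+00]
[-0.01  8.01 -1.61]
[ 0.    4.01 -1.61]
[-0.04  0.01 -1.61]
[-0.05 -3.99 -1.61]
```

```bash
python3 -m handwheel '[[[0,0,-0.3,0],[0,0,-0.5,0],[0,0,-1,0],[0,0,-1,0],[0,0,-1,0],[0,0,-1,0],[0,0,-1,0],[0,1,0,0],[0,1,0,0],[0,1,0,0],[0,1,0,0],[0,1,0,0],[0,1,0,0],[0,1,0,0],[0,1,0,0],[0,1,0,0],[0,1,0,0],[0,0,0,0],[0,0,0,0]]]'
python3 - <<'E'
from h import *
p,d=snapshot("scene");b=p[:,:,::-1].copy();cv2.imwrite("pics/s1.png",cv2.resize(b[150:320,230:490],None,fx=3,fy=3))
C=camera_params("top");p,d=snapshot("top");cv2.imwrite("pics/t1.png",p[:,:,::-1])
for k in range(-2,3):
  pts=[]
  for v in range(180,226,4):
    u=369+k*5;o,r=ray("top",u,v);q=o+r*d[v,u];pts.append((q[0].round(3),q[2].round(3)))
  if k in(0,2):print(pts)
E
```

```text
t: 10.98
tcp_pos: [0.5534, 0.1471, 0.1907]
tool_rot: [0.036, 0.999, -0.0, 0.0]
force: [0.7, -1.2, -1.3]
finger_gap: 0.004
gripper_force: 0.0
[(np.float64(0.626), np.float64(0.006)), (np.float64(0.605), np.float64(0.104)), (np.float64(0.596), np.float64(0.101)), (np.float64(0.587), np.float64(0.09)), (np.float64(0.578), np.float64(0.082)), (np.float64(0.569), np.float64(0.073)), (np.float64(0.56), np.float64(0.064)), (np.float64(0.551), np.float64(0.052)), (np.float64(0.541), np.float64(0.045)), (np.float64(0.532), np.float64(0.013)), (np.float64(0.521), np.float64(0.014)), (np.float64(0.51), np.float64(0.084))]
[(np.float64(0.617), np.float64(0.086)), (np.float64(0.606), np.float64(0.1)), (np.float64(0.596), np.float64(0.102)), (np.float64(0.587), np.float64(0.096)), (np.float64(0.578), np.float64(0.085)), (np.float64(0.569), np.float64(0.076)), (np.float64(0.56), np.float64(0.068)), (np.float64(0.551), np.float64(0.054)), (np.float64(0.541), np.float64(0.046)), (np.float64(0.531), np.float64(0.035)), (np.float64(0.522), np.float64(0.01)), (np.float64(0.511), np.float64(0.005))]
```

View pics/s1.png

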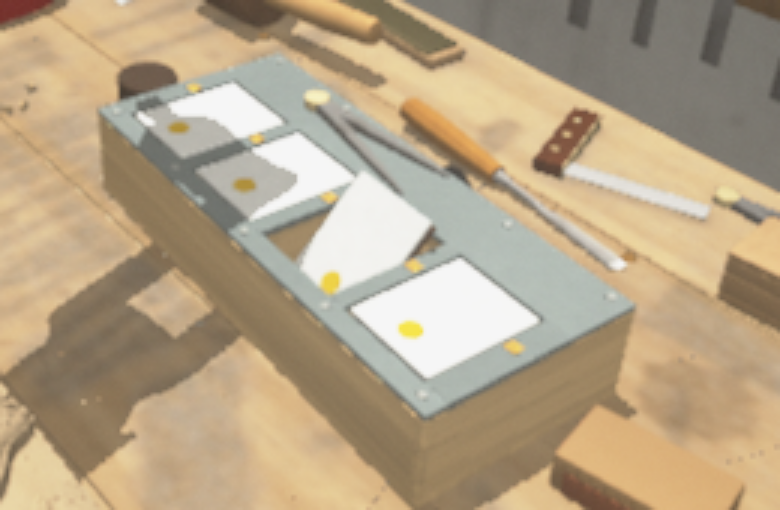

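The third flap stands open, with its far part raised at about (370,215) in the crop and its near part down in the box. The depth slope gives about 0.8 rad. The tin, block and dividers are undisturbed and the arm is clear.

```bash
python3 -c "
from station import *
print(sign_off())"
```

```text
the job is handed in; nothing more can be done
None
```

The free flap was the third from the left; I pushed it open to about 0.8 rad by the depth image, left it open with nothing else disturbed, and handed the job in at about 11 s (no verdict was returned).

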